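# Line the impact sockets up by size on the rail

### The arm

A 6-joint arm with a two-finger parallel gripper is mounted at the origin on the work surface. World frame = base frame: x ahead of the robot, y to its left, z up, the work surface at z = 0. Lengths are in mm, angles in rad, forces in N, time in s.
With the tool pointing down it reaches from about 275 to 850 mm from the base axis. Payload 19 kg.
Tool frame: the origin (TCP) lies at the centre of the arm's flange, where the gripper is bolted on; the fingertips stand 173 mm ahead of it and the grasp point (between the pads) lies 155 mm ahead of it; z points along the fingers, y is the line along which they close (so a half turn about z gives the same grasp; the last joint's range is limited). The gripper opens to 85 mm and grips with 20 to 120 N. Pads are 22 mm wide; open, the fingers measure 114 mm over their backs; the gripper's body (76 mm by 85 mm) begins 54 mm behind the grasp point. The pads swing forward as they close: fully open they stand 13 mm farther back than shut.
Start: joints at [1.155, 0.15, 1.437, -0, 1.554, -0.134], TCP at [159.911, 552.304, 404.667] pointing down, gripper open.
Joint ranges: [-2.8, 2.8], [-0.68, 2.1], [0.12, 2.68], [-1.39, 4.53], [0.16, 2.79], [-2.81, 2.81]. Speed limits (rad/s): [1.89, 1.89, 2.22, 3.01, 3.01, 3.01].

### API

Orientations are given as [roll, pitch, yaw] about the fixed x, y, z axes, in that order (R = Rz(yaw) Ry(pitch) Rx(roll)).
In Python, from station import bot gives the robot as it stands. The module is installed in compiled form; this text tells all that it offers.
- The arm moves only by the tool step_arm, never from a script. Its arguments are lists of equal length, an entry for each row: "linear": the shift along the world's x, y, z scaled (see below), a list of three; "rot": the turn, a rotation vector about the world's x, y, z scaled (see below), a list of three. A call has 1 to 12 rows; each row is the pose to reach, as a shift and turn from the pose commanded when the call began; what a row does not reach only later rows make up. The controller multiplies each number of a shift by 0.25 m and each number of a turn by 45 degrees. A row lasts 1/8 s, in which the tool goes at most 62.5 mm and 10.7 degrees, less where a joint would pass 70% of its speed; a pose out of reach is approached as far as the arm can. A call with a number of a shift or a turn outside -1 to 1 is refused whole. A call with a gripper value outside its range is refused whole. "jaw" is the gripper command: -1 is shut, 1 is fully open, values between are in proportion, set as the call begins (left out, the last holds). The fingers move at their own pace and stop on an object; "squeeze" is the grip in N (left out, the last holds). Time passes only in rows, so rows that repeat a pose let the fingers close. It gives the time, the measured TCP pose, the force, the opening and the grip force at its end, in the units of the state.
- bot.get_state(): the state, without advancing time (a new reading comes with each control period).
- bot.camera(name): name is "scene" or "top" or "wrist"; returns a dict with "frame" (420x560x3 uint8, red, green, blue), "range_z" (420x560 float32, mm along the optical axis (not along the pixel's ray), 0 where there is no reading), "intrinsics" (3x3 intrinsics, pixels), "R" (3x3) and "t" (3): a world point X has camera coordinates R X + t; the wrist camera has in their place "hand_eye" (4x4, takes a point from camera to tool coordinates, whose origin is the TCP and whose axes are the flange's). Camera axes: x right, y down, z forward; pixel columns grow to the right and rows downward; lengths in mm; the calibration is good to about 2 mm. A picture is of the moment at which its call begins: read the wrist's pose just before it.
- bot.hand_in(): hands the job in; it is judged then, once.
The state is a dict: "t": time; "q": joint angles; "qvel": joint speeds; "joint_torque": joint torques, N m; "ee_pos": TCP position; "orientation": TCP orientation; "wrist_force": force on the tool from outside, world axes, zero at the start; "moment": the same for the moment, N m; "width": opening from 0.0 (shut) to 1.0 (fully open); "grasp_force": force on a finger pad.
Only numpy, scipy, OpenCV 4.12 (cv2) and the standard library are available. Lean on these libraries where they do the work, as an engineer would, in place of code of your own. Each camera call takes 0.05 s, during which the arm holds its last target. There are 200 camera calls.

### The job

Put the four loose impact sockets back on the blue rail, standing upright, one centred on each pad, in order of size: the largest on the red pad and then getting smaller along the row, down to the smallest on the white pad at the other end. Do not knock any socket over, and leave the green tin and the roll of tape where they are.

Things in the scene. Friction and masses are not known exactly. Their poses are not given: they have to be found in the camera images.
- xl_center (a point): The largest of four loose, dark steel impact sockets (plain solid upright cylinders with a black hexagon on the bright top face): 55 mm diameter, 63 mm tall. It starts standing upright on the bench (z = 0), nearer the robot than the rail. The point is its centre, on the axis and half-way up (31.5 mm above its foot); z axis is the cylinder axis, upwards at the start.
- l_center (a point): The second largest of four loose, dark steel impact sockets (plain solid upright cylinders with a black hexagon on the bright top face): 46 mm diameter, 56 mm tall. It starts standing upright on the bench (z = 0), nearer the robot than the rail. The point is its centre, on the axis and half-way up (28 mm above its foot); z axis is the cylinder axis, upwards at the start.
- m_center (a point): The third largest of four loose, dark steel impact sockets (plain solid upright cylinders with a black hexagon on the bright top face): 37 mm diameter, 49 mm tall. It starts standing upright on the bench (z = 0), nearer the robot than the rail. The point is its centre, on the axis and half-way up (24.5 mm above its foot); z axis is the cylinder axis, upwards at the start.
- s_center (a point): The smallest of four loose, dark steel impact sockets (plain solid upright cylinders with a black hexagon on the bright top face): 28 mm diameter, 42 mm tall. It starts standing upright on the bench (z = 0), nearer the robot than the rail. The point is its centre, on the axis and half-way up (21 mm above its foot); z axis is the cylinder axis, upwards at the start.
- mark_red (a point): Red pad, at one end of the row (which end varies). Pads are fixed discs, 62 mm diameter and 3 mm thick, set 80 mm apart (centre to centre) in one straight row on a fixed flat blue rail, 320 x 84 mm, 12 mm high with no rim. The point is the centre of the pad's top face, 15 mm above the bench, and the row's direction is the line through the pads.
- mark_white (a point): White pad, at the end of the row opposite the red one. Point: centre of its top face.
- mark_left (a point): Grey pad: of the two grey pads in the middle of the row, the one towards the robot's left (greater y). It may be next to the red or next to the white pad. Point: centre of its top face.
- mark_right (a point): Grey pad: of the two grey pads in the middle of the row, the one towards the robot's right (smaller y). Point: centre of its top face.
- tin_center (a point): Bystander: loose closed tin, green sides and pale metal top, 70 mm diameter, 75 mm tall, standing on the bench beside one end of the rail. Point: its centre, half-way up.
- tape_center (a point): Bystander: loose roll of yellow tape lying flat, 100 mm outside and 76 mm inside diameter, 48 mm high, on the bench beside the other end of the rail. Point: its centre, half-way up.
Not all that is in view belongs to the job. What is shaped like the part that bears s_center but orange is not meant.

How it is judged (in metres and radians):
At the end, for the whole second after the job is handed in: Each socket stands upright (within 0.1 rad), at rest and released on its pad (height within 4 mm), its axis within 12 mm of the pad's centre: largest on red, second largest on the grey pad next to red, third on the grey pad next to white, smallest on white (horizontal distance between xl_center and mark_red below 0.012 m and horizontal distance between s_center and mark_white below 0.012 m and ((horizontal distance between mark_red and mark_left below 0.12 m and horizontal distance between l_center and mark_left below 0.012 m and horizontal distance between m_center and mark_right below 0.012 m) or (horizontal distance between mark_red and mark_right below 0.12 m and horizontal distance between l_center and mark_right below 0.012 m and horizontal distance between m_center and mark_left below 0.012 m)) and z of xl_center in the frame of mark_red between 0.0275 and 0.0355 m and angle between each of xl_center, l_center, m_center, s_center's own z axis and vertical below 0.1 rad and linear speed of each of socket_xl, socket_l, socket_m, socket_s below 0.02 m/s and angular speed of each of socket_xl, socket_l, socket_m, socket_s below 0.2 rad/s and z of l_center in the frame of mark_red between 0.024 and 0.032 m and z of m_center in the frame of mark_red between 0.0205 and 0.0285 m and z of s_center in the frame of mark_red between 0.017 and 0.025 m); the robot touches nothing.
It fails at once if a socket is knocked over (angle between any of xl_center, l_center, m_center, s_center's own z axis and vertical above 1 rad).
It fails at once if the green tin is shifted by more than 30 mm (distance of tin_center from where it was at the start of the episode above 0.03 m).
It fails at once if the roll of tape is shifted by more than 30 mm (distance of tape_center from where it was at the start of the episode above 0.03 m).
It also fails if it takes over 102 s, if anything falls off the work surface, if the arm or the gripper's body presses on something with over 40 N, if the wrist force passes 120 N, or if a joint passes its speed limit or range.

## Working session

There is one attempt and no reset: what is moved stays moved. The work goes in short steps, Python scripts to look and compute and a tool call to move; the robot and the scene stay as the last step left them, time stands still between calls to the robot, and variables do not carry over. Pictures are saved under pics/ and viewed, at most 14 in all, crops included, and the job is handed in when it is done.

Besides the shell and the picture viewer there is one more tool, called after "Emit:" by a JSON object that holds its "op" and its "data", one argument or row to a line. step_arm: Moves the arm, as the interface text tells. Shifts and turns lie within -1 to 1; 1 stands for 0.25 m of shift or 45 degrees of turn. Its arguments: {"type":"object","properties":{"linear":{"type":"array","items":{"type":"array","items":{"type":"number","minimum":-1,"maximum":1}}},"rot":{"type":"array","items":{"type":"array","items":{"type":"number","minimum":-1,"maximum":1}}},"jaw":{"type":"number"},"squeeze":{"type":"number"}},"required":["linear","rot"]}

```bash
mkdir -p pics; cat > h.py <<'E'
import numpy as np, cv2
from station import bot
def snap(n,f):
    c=bot.camera(n); cv2.imwrite(f'pics/{f}.png',c['frame'][:,:,::-1]); np.savez(f'{f}.npz',**c); return c
def load(f): return dict(np.load(f'{f}.npz'))
def cast(c,u,v,z):
    d=c['R'].T@np.linalg.inv(c['intrinsics'])@np.array([u,v,1.]); o=-c['R'].T@c['t']
    return o+d*(z-o[2])/d[2]
def world(c):
    h,w=c['range_z'].shape; u,v=np.meshgrid(np.arange(w),np.arange(h))
    p=np.stack([u,v,np.ones_like(u)],-1)@np.linalg.inv(c['intrinsics']).T*c['range_z'][...,None]
    return (p-c['t'])@c['R']
E
python3 - <<'E'
from h import *
s=bot.get_state(); print({k:np.round(s[k],3) for k in('t','ee_pos','orientation','width')})
for n in('scene','top'):
    c=snap(n,n+'0'); print(n,np.round(-c['R'].T@c['t']))
E
```

```text
{'t': np.float64(0.0), 'ee_pos': array([159.886, 552.285, 404.074]), 'orientation': array([-3.14, -0.  ,  2.86]), 'width': np.float64(1.0)}
scene [1057.  636.  677.]
top [ 435.  -17. 1206.]
```

View pics/top0.png

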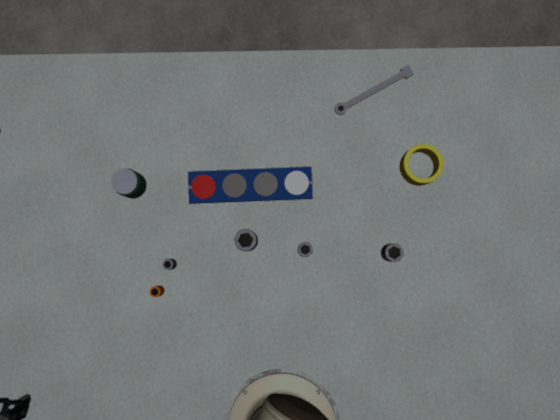

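View pics/scene0.png

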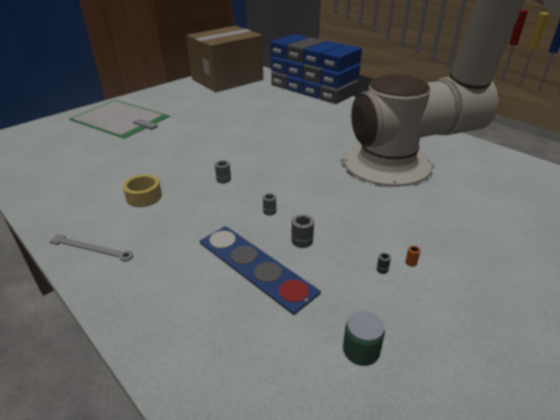

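Top view: red pad (203,186), greys (234,185) and (265,184), white (297,183). Sockets: XL (246,240), M (305,249), L (392,253), S (169,264). The orange one at (157,291) is the decoy. Tin (127,182), tape (423,164).

```bash
python3 - <<'E'
from h import *
c=load('top0'); W=world(c); f=c['frame']
for n,(u,v),h,d in(('xl',(246,240),63,55),('m',(305,249),49,37),('l',(392,253),56,46),('s',(169,264),42,28),('orange',(157,291),42,28),('tin',(127,182),75,70),('tape',(423,164),48,100)):
    y,x=np.mgrid[:420,:560]; r=30 if d>60 else 18
    m=(abs(x-u)<r)&(abs(y-v)<r)&(abs(W[...,2]-h)<7)
    p=W[m]; lo,hi=p.min(0),p.max(0)
    uc,vc=x[m].mean(),y[m].mean()
    print(n,m.sum(),'zmed',p[:,2].mean().round(1),'px',uc.round(1),vc.round(1),'cast',cast(c,uc,vc,h).round(1),'size',(hi-lo)[:2].round(0))
hsv=cv2.cvtColor(f,cv2.COLOR_RGB2HSV); P={}
for n,(u,v) in(('red',(203,186)),('g1',(234,185)),('g2',(265,184)),('white',(297,183))):
    col=f[v-2:v+3,u-2:u+3].reshape(-1,3).mean(0)
    m=(np.linalg.norm(f-col,axis=2)<45)&(np.hypot(x-u,y-v)<16)
    uc,vc=x[m].mean(),y[m].mean(); P[n]=cast(c,uc,vc,15)
    print(n,m.sum(),'eqd mm',2*np.sqrt(m.sum()/np.pi)*1191/c['intrinsics'][0,0],P[n].round(1),W[v,u].round(1))
m=cv2.inRange(hsv,(100,120,40),(130,255,255)); 
a=list(P.values()); print([np.linalg.norm(a[i+1]-a[i]).round(1) for i in range(3)])
sc=bot.camera('scene'); np.savez('scene0.npz',**sc)
im=np.hstack([cv2.resize(f[225:310,140:225],(400,400)),cv2.resize(sc['frame'][230:290,360:430],(400,400))])
cv2.imwrite('pics/crop_s.png',im[:,:,::-1])
c=bot.camera('wrist');print(c['hand_eye'].round(2),c['intrinsics'].round(1))
E
```

```text
xl 389 zmed 63.5 px 245.5 239.4 cast [468.9  84.1  63. ] size [52. 52.]
m 170 zmed 49.5 px 305.0 248.7 cast [444.7 -61.6  49. ] size [35. 35.]
l 276 zmed 56.3 px 393.9 251.7 cast [ 435.2 -278.1   56. ] size [44. 45.]
s 99 zmed 42.4 px 167.9 263.4 cast [411.8 279.1  42. ] size [27. 26.]
orange 101 zmed 42.3 px 155.1 291.1 cast [344.  310.4  42. ] size [25. 26.]
tin 533 zmed 74.5 px 124.4 180.5 cast [615.8 379.6  75. ] size [62. 63.]
tape 565 zmed 47.2 px 423.4 162.9 cast [ 655.3 -359.5   48. ] size [99. 99.]
red 441 eqd mm 60.29623314970389 [608.3 196.9  15. ] [608.4 196.8  16.9]
g1 482 eqd mm 63.03683591510664 [610.6 117.3  15. ] [610.4 117.4  14.2]
g2 473 eqd mm 62.44554455359771 [613.   37.5  15. ] [612.6  37.8  10.1]
white 434 eqd mm 59.81577742001036 [615.6 -42.7  15. ] [614.3 -44.7   9.5]
[np.float64(79.6), np.float64(79.8), np.float64(80.3)]
[[ 0.   -0.96 -0.29 71.73]
 [ 1.    0.    0.    0.87]
 [-0.   -0.29  0.96 29.88]
 [ 0.    0.    0.    1.  ]] [[295.5   0.  275.3]
 [  0.  295.5 211.5]
 [  0.    0.    1. ]]
```

View pics/crop_s.png

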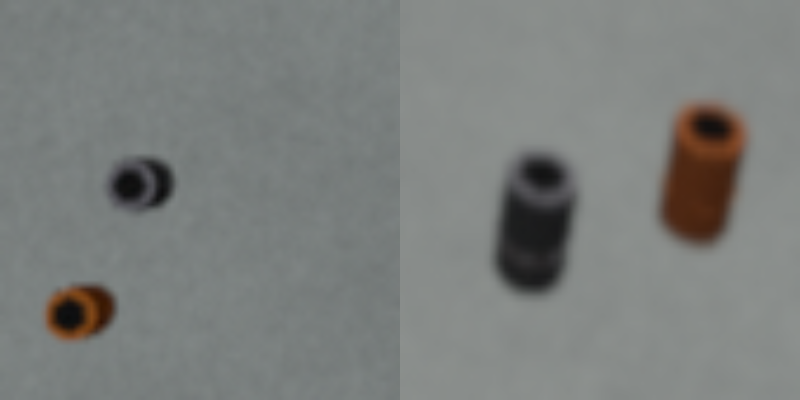

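The crop shows the dark S at (168,263) in the top image and the orange decoy beside it. S is the steel one, and its sizes, heights and pad spacing (80 mm) all check out. I'll start with S, with the gripper closing across the row.

Emit:
{"op": "step_arm", "data": {
  "linear": [
    [1, -1, -0.4],
    [1, -1, -0.4],
    [1, -1, -0.4],
    [1, -1, -0.4],
    [1, -1, -0.4],
    [1, -1, -0.4],
    [1, -1, -0.4],
    [1, -1, -0.4]
  ],
  "rot": [
    [0, 0, -1],
    [0, 0, -1],
    [0, 0, -1],
    [0, 0, -1],
    [0, 0, -1],
    [0, 0, -1],
    [0, 0, -1],
    [0, 0, -1]
  ],
  "jaw": 0.3,
  "squeeze": 70
}}

```text
t: 1.2
ee_pos: [409.9, 302.3, 304.7]
orientation: [-3.141, -0.0, 2.074]
wrist_force: [-0.3, 1.0, -0.0]
width: 0.656
grasp_force: 0.0
```

Emit:
{"op": "step_arm", "data": {
  "linear": [
    [0.008, -0.092, -0.1],
    [0.008, -0.092, -0.25],
    [0.008, -0.092, -0.3],
    [0.008, -0.092, -0.3],
    [0.008, -0.092, -0.4],
    [0.008, -0.092, -0.507],
    [0.008, -0.092, -0.507]
  ],
  "rot": [
    [0, 0, -0.2],
    [0, 0, -0.4],
    [0, 0, -0.602],
    [0, 0, -0.602],
    [0, 0, -0.602],
    [0, 0, -0.602],
    [0, 0, -0.602]
  ]
}}

```text
t: 2.08
ee_pos: [411.4, 279.7, 177.6]
orientation: [-3.14, 0.001, 1.606]
wrist_force: [0.9, -0.4, 1.2]
width: 0.648
grasp_force: 0.0
```

Emit:
{"op": "step_arm", "data": {
  "linear": [
    [0, 0, 0],
    [0, 0, 0],
    [0, 0, 0],
    [0, 0, 0],
    [0, 0, 0],
    [0, 0, 0]
  ],
  "rot": [
    [0, 0, 0],
    [0, 0, 0],
    [0, 0, 0],
    [0, 0, 0],
    [0, 0, 0],
    [0, 0, 0]
  ],
  "jaw": -1
}}

```text
t: 2.82
ee_pos: [412.2, 279.7, 179.7]
orientation: [3.14, -0.001, 1.602]
wrist_force: [-2.5, 0.6, 9.5]
width: 0.312
grasp_force: 68.2
```

Emit:
{"op": "step_arm", "data": {
  "linear": [
    [0, 0, 0.1],
    [0, 0, 0.3],
    [0.1, -0.1, 0.5],
    [0.3, -0.35, 0.5],
    [0.815, -1, 0.5],
    [0.815, -1, 0.5],
    [0.815, -1, 0.5],
    [0.815, -1, 0.5],
    [0.815, -1, 0.5],
    [0.815, -1, 0.5]
  ],
  "rot": [
    [0, 0, 0],
    [0, 0, 0],
    [0, 0, 0],
    [0, 0, 0],
    [0, 0, 0],
    [0, 0, 0],
    [0, 0, 0],
    [0, 0, 0],
    [0, 0, 0],
    [0, 0, 0]
  ]
}}

```text
t: 4.08
ee_pos: [615.4, 29.6, 303.5]
orientation: [3.141, -0.0, 1.602]
wrist_force: [-0.2, 0.4, -1.6]
width: 0.317
grasp_force: 69.2
```

Emit:
{"op": "step_arm", "data": {
  "linear": [
    [0, -0.18, 0],
    [0, -0.288, 0],
    [0, -0.288, -0.15],
    [0, -0.288, -0.3],
    [0, -0.288, -0.37],
    [0, -0.288, -0.4],
    [0, -0.288, -0.42],
    [0, -0.288, -0.432],
    [0, -0.288, -0.432],
    [0, -0.288, -0.432]
  ],
  "rot": [
    [0, 0, 0],
    [0, 0, 0],
    [0, 0, 0],
    [0, 0, 0],
    [0, 0, 0],
    [0, 0, 0],
    [0, 0, 0],
    [0, 0, 0],
    [0, 0, 0],
    [0, 0, 0]
  ]
}}

```text
t: 5.32
ee_pos: [615.8, -42.7, 195.3]
orientation: [3.141, 0.0, 1.602]
wrist_force: [-0.4, -0.8, -1.3]
width: 0.311
grasp_force: 69.1
```

```bash
python3 - <<'E'
from h import *
s=bot.get_state();print(s['ee_pos'],s['width'],s['wrist_force'])
c=snap('scene','s1');a=c['frame'][170:320,170:330];b=snap('wrist','w1')['frame']
cv2.imwrite('pics/p1.png',np.hstack([cv2.resize(a,(427,400)),cv2.resize(b,(373,400))])[:,:,::-1])
E
```

```text
[615.76357032 -42.72997428 195.33034979] 0.31085398989135815 [-0.38722318 -0.80483043 -1.26917439]
```

View pics/p1.png

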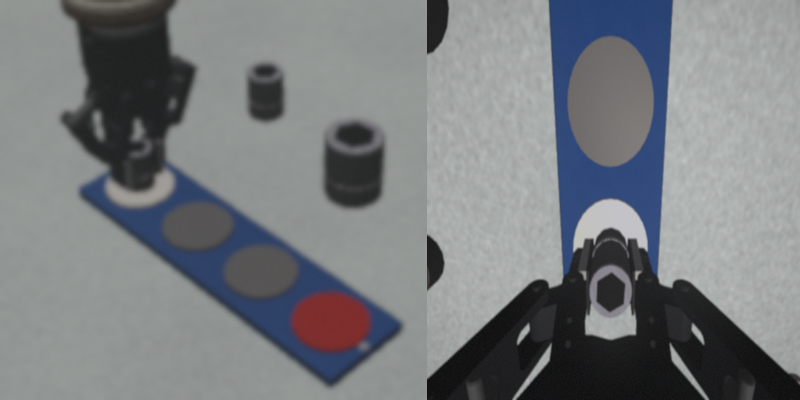

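The picture shows S gripped upright over the middle of the white pad. I'll set it down, release it and go up.

Emit:
{"op": "step_arm", "data": {
  "linear": [
    [0, 0, -0.004],
    [0, 0, -0.006],
    [0, 0, -0.006]
  ],
  "rot": [
    [0, 0, 0],
    [0, 0, 0],
    [0, 0, 0]
  ]
}}

```text
t: 5.8
ee_pos: [615.7, -42.7, 194.6]
orientation: [3.141, 0.0, 1.602]
wrist_force: [-5.8, -0.0, 14.5]
width: 0.309
grasp_force: 70.6
```

Emit:
{"op": "step_arm", "data": {
  "linear": [
    [0, 0, 0],
    [0, 0, 0],
    [0, 0, 0],
    [0, 0, 0],
    [0, 0, 0.04],
    [0, 0, 0.1],
    [0, 0, 0.25],
    [0, 0, 0.4],
    [0, 0, 0.4]
  ],
  "rot": [
    [0, 0, 0],
    [0, 0, 0],
    [0, 0, 0],
    [0, 0, 0],
    [0, 0, 0],
    [0, 0, 0],
    [0, 0, 0],
    [0, 0, 0],
    [0, 0, 0]
  ],
  "jaw": 0.3
}}

```text
t: 6.92
ee_pos: [616.1, -42.7, 297.8]
orientation: [3.136, 0.001, 1.602]
wrist_force: [0.2, -1.1, -0.0]
width: 0.646
grasp_force: 0.0
```

Emit:
{"op": "step_arm", "data": {
  "linear": [
    [-0.25, -0.03, 0],
    [-0.5, -0.06, 0],
    [-0.684, -0.076, 0],
    [-0.684, -0.076, 0],
    [-0.684, -0.076, -0.2],
    [-0.684, -0.076, -0.35],
    [-0.684, -0.076, -0.42],
    [-0.684, -0.076, -0.45],
    [-0.684, -0.076, -0.45]
  ],
  "rot": [
    [0, 0, 0],
    [0, 0, 0],
    [0, 0, 0],
    [0, 0, 0],
    [0, 0, 0],
    [0, 0, 0],
    [0, 0, 0],
    [0, 0, 0],
    [0, 0, 0]
  ],
  "jaw": 0.55
}}

```text
t: 8.05
ee_pos: [445.0, -61.7, 181.0]
orientation: [-3.141, -0.0, 1.602]
wrist_force: [-0.2, 0.7, -0.2]
width: 0.783
grasp_force: 0.0
```

Emit:
{"op": "step_arm", "data": {
  "linear": [
    [0, 0, 0],
    [0, 0, 0],
    [0, 0, 0],
    [0, 0, 0],
    [0, 0, 0],
    [0, 0, 0]
  ],
  "rot": [
    [0, 0, 0],
    [0, 0, 0],
    [0, 0, 0],
    [0, 0, 0],
    [0, 0, 0],
    [0, 0, 0]
  ],
  "jaw": -1
}}

```text
t: 8.8
ee_pos: [445.0, -61.8, 181.9]
orientation: [3.14, 0.0, 1.602]
wrist_force: [-1.6, 0.9, 8.6]
width: 0.419
grasp_force: 69.1
```

Emit:
{"op": "step_arm", "data": {
  "linear": [
    [0, 0, 0.1],
    [0, 0, 0.3],
    [0.1, 0.06, 0.45],
    [0.3, 0.18, 0.45],
    [0.5, 0.3, 0.45],
    [0.674, 0.397, 0.45],
    [0.674, 0.397, 0.35],
    [0.674, 0.397, 0.2],
    [0.674, 0.397, 0.1],
    [0.674, 0.397, 0.07],
    [0.674, 0.397, 0.058],
    [0.674, 0.397, 0.058]
  ],
  "rot": [
    [0, 0, 0],
    [0, 0, 0],
    [0, 0, 0],
    [0, 0, 0],
    [0, 0, 0],
    [0, 0, 0],
    [0, 0, 0],
    [0, 0, 0],
    [0, 0, 0],
    [0, 0, 0],
    [0, 0, 0],
    [0, 0, 0]
  ]
}}

```text
t: 10.3
ee_pos: [613.4, 37.6, 197.0]
orientation: [3.14, 0.0, 1.602]
wrist_force: [-4.3, 0.5, 4.1]
width: 0.418
grasp_force: 71.2
```

Emit:
{"op": "step_arm", "data": {
  "linear": [
    [0, 0, 0],
    [0, 0, 0]
  ],
  "rot": [
    [0, 0, 0],
    [0, 0, 0]
  ]
}}

```text
t: 10.55
ee_pos: [613.4, 37.5, 196.9]
orientation: [3.14, 0.0, 1.602]
wrist_force: [-4.5, 0.8, 7.7]
width: 0.418
grasp_force: 71.2
```

Emit:
{"op": "step_arm", "data": {
  "linear": [
    [0, 0, 0],
    [0, 0, 0],
    [0, 0, 0],
    [0, 0, 0],
    [0, 0, 0.04],
    [0, 0, 0.1],
    [0, 0, 0.25],
    [0, 0, 0.4],
    [0, 0, 0.4]
  ],
  "rot": [
    [0, 0, 0],
    [0, 0, 0],
    [0, 0, 0],
    [0, 0, 0],
    [0, 0, 0],
    [0, 0, 0],
    [0, 0, 0],
    [0, 0, 0],
    [0, 0, 0]
  ],
  "jaw": 0.5
}}

```text
t: 11.68
ee_pos: [613.6, 37.6, 299.8]
orientation: [3.136, 0.001, 1.602]
wrist_force: [0.7, -0.7, 0.2]
width: 0.752
grasp_force: 0.0
```

```bash
python3 - <<'E'
from h import *
s=bot.get_state();print(s['ee_pos'],s['width'])
c=snap('scene','s2');W=world(c);y,x=np.mgrid[:420,:560]
for n,(a,b),h in(('s',(615.6,-42.7),57),('m',(613,37.5),64),('xl',(468.9,84.1),63),('l',(435.2,-278.1),56)):
    m=(np.hypot(W[...,0]-a,W[...,1]-b)<32)&(abs(W[...,2]-h)<6)
    print(n,m.sum(),cast(c,x[m].mean(),y[m].mean(),h).round(1) if m.any() else '')
E
```

```text
[613.60818466  37.58911854 299.76702718] 0.752282189504293
s 92 [617.8 -41.1  57. ]
m 172 [615.6  39.1  64. ]
xl 300 [471.6  85.8  63. ]
l 32 [ 451.4 -282.6   56. ]
```

S and M stand on their pads. XL is next.

Emit:
{"op": "step_arm", "data": {
  "linear": [
    [-0.2, 0.06, 0],
    [-0.4, 0.13, 0],
    [-0.577, 0.186, 0],
    [-0.577, 0.186, 0],
    [-0.577, 0.186, -0.1],
    [-0.577, 0.186, -0.22],
    [-0.577, 0.186, -0.35],
    [-0.577, 0.186, -0.42],
    [-0.577, 0.186, -0.446],
    [-0.577, 0.186, -0.446]
  ],
  "rot": [
    [0, 0, 0],
    [0, 0, 0],
    [0, 0, 0],
    [0, 0, 0],
    [0, 0, 0],
    [0, 0, 0],
    [0, 0, 0],
    [0, 0, 0],
    [0, 0, 0],
    [0, 0, 0]
  ],
  "jaw": 1,
  "squeeze": 90
}}

```text
t: 12.98
ee_pos: [469.2, 83.9, 183.8]
orientation: [-3.141, 0.0, 1.601]
wrist_force: [0.3, 0.9, 0.8]
width: 1.004
grasp_force: 0.0
```

Emit:
{"op": "step_arm", "data": {
  "linear": [
    [0, 0, 0],
    [0, 0, 0],
    [0, 0, 0],
    [0, 0, 0],
    [0, 0, 0],
    [0, 0, 0]
  ],
  "rot": [
    [0, 0, 0],
    [0, 0, 0],
    [0, 0, 0],
    [0, 0, 0],
    [0, 0, 0],
    [0, 0, 0]
  ],
  "jaw": -1
}}

```text
t: 13.72
ee_pos: [469.1, 84.0, 184.9]
orientation: [3.14, 0.0, 1.602]
wrist_force: [-4.5, -0.6, 10.9]
width: 0.63
grasp_force: 93.3
```

Emit:
{"op": "step_arm", "data": {
  "linear": [
    [0, 0, 0.06],
    [0, 0, 0.2],
    [0, 0, 0.4],
    [0.1, 0.08, 0.45],
    [0.25, 0.2, 0.45],
    [0.4, 0.32, 0.45],
    [0.5, 0.4, 0.45],
    [0.558, 0.451, 0.45],
    [0.558, 0.451, 0.4],
    [0.558, 0.451, 0.3],
    [0.558, 0.451, 0.2],
    [0.558, 0.451, 0.1]
  ],
  "rot": [
    [0, 0, 0],
    [0, 0, 0],
    [0, 0, 0],
    [0, 0, 0],
    [0, 0, 0],
    [0, 0, 0],
    [0, 0, 0],
    [0, 0, 0],
    [0, 0, 0],
    [0, 0, 0],
    [0, 0, 0],
    [0, 0, 0]
  ]
}}

```text
t: 15.22
ee_pos: [607.7, 196.3, 208.1]
orientation: [-3.141, 0.0, 1.601]
wrist_force: [0.6, 0.1, -6.6]
width: 0.623
grasp_force: 96.8
```

Emit:
{"op": "step_arm", "data": {
  "linear": [
    [0, 0, -0.02],
    [0, 0, -0.03],
    [0, 0, -0.036],
    [0, 0, -0.04],
    [0, 0, -0.04]
  ],
  "rot": [
    [0, 0, 0],
    [0, 0, 0],
    [0, 0, 0],
    [0, 0, 0],
    [0, 0, 0]
  ]
}}

```text
t: 15.85
ee_pos: [608.6, 196.8, 200.0]
orientation: [3.141, -0.0, 1.602]
wrist_force: [-3.6, -1.7, 5.2]
width: 0.629
grasp_force: 97.7
```

Emit:
{"op": "step_arm", "data": {
  "linear": [
    [0, 0, 0],
    [0, 0, 0],
    [0, 0, 0],
    [0, 0, 0],
    [0, 0, 0],
    [0, 0, 0.04],
    [0, 0, 0.1],
    [0, 0, 0.25],
    [0, 0, 0.4],
    [0, 0, 0.4]
  ],
  "rot": [
    [0, 0, 0],
    [0, 0, 0],
    [0, 0, 0],
    [0, 0, 0],
    [0, 0, 0],
    [0, 0, 0],
    [0, 0, 0],
    [0, 0, 0],
    [0, 0, 0],
    [0, 0, 0]
  ],
  "jaw": 1
}}

```text
t: 17.1
ee_pos: [608.8, 196.9, 303.5]
orientation: [3.136, -0.001, 1.602]
wrist_force: [-0.0, 0.4, 0.0]
width: 1.0
grasp_force: 0.0
```

Emit:
{"op": "step_arm", "data": {
  "linear": [
    [-0.693, -0.95, 0],
    [-0.693, -0.95, 0],
    [-0.693, -0.95, 0],
    [-0.693, -0.95, 0],
    [-0.693, -0.95, 0],
    [-0.693, -0.95, 0]
  ],
  "rot": [
    [0, 0, 0],
    [0, 0, 0],
    [0, 0, 0],
    [0, 0, 0],
    [0, 0, 0],
    [0, 0, 0]
  ]
}}

```text
t: 17.85
ee_pos: [433.8, -42.3, 299.4]
orientation: [3.141, 0.001, 1.598]
wrist_force: [0.9, -0.2, -0.5]
width: 0.997
grasp_force: 0.0
```

Emit:
{"op": "step_arm", "data": {
  "linear": [
    [0, -0.95, 0],
    [0, -0.95, 0],
    [0, -0.95, 0],
    [0, -0.95, 0],
    [0, -0.95, 0],
    [0, -0.95, -0.1],
    [0, -0.95, -0.22],
    [0, -0.95, -0.35],
    [0, -0.95, -0.42],
    [0, -0.95, -0.46],
    [0, -0.95, -0.46]
  ],
  "rot": [
    [0, 0, 0],
    [0, 0, 0],
    [0, 0, 0],
    [0, 0, 0],
    [0, 0, 0],
    [0, 0, 0],
    [0, 0, 0],
    [0, 0, 0],
    [0, 0, 0],
    [0, 0, 0],
    [0, 0, 0]
  ]
}}

```text
t: 19.23
ee_pos: [435.4, -278.0, 184.0]
orientation: [-3.141, -0.0, 1.602]
wrist_force: [-0.8, 0.3, 0.1]
width: 0.999
grasp_force: 0.0
```

Emit:
{"op": "step_arm", "data": {
  "linear": [
    [0, 0, 0],
    [0, 0, 0],
    [0, 0, 0],
    [0, 0, 0],
    [0, 0, 0],
    [0, 0, 0]
  ],
  "rot": [
    [0, 0, 0],
    [0, 0, 0],
    [0, 0, 0],
    [0, 0, 0],
    [0, 0, 0],
    [0, 0, 0]
  ],
  "jaw": -1
}}

```text
t: 19.98
ee_pos: [435.3, -278.4, 184.9]
orientation: [3.141, 0.001, 1.602]
wrist_force: [-2.7, 2.9, 9.3]
width: 0.519
grasp_force: 90.8
```

Emit:
{"op": "step_arm", "data": {
  "linear": [
    [0, 0, 0.06],
    [0, 0, 0.2],
    [0, 0, 0.4],
    [0.05, 0.1, 0.5],
    [0.15, 0.3, 0.5],
    [0.25, 0.5, 0.5],
    [0.3, 0.65, 0.5],
    [0.35, 0.8, 0.5],
    [0.35, 0.8, 0.5]
  ],
  "rot": [
    [0, 0, 0],
    [0, 0, 0],
    [0, 0, 0],
    [0, 0, 0],
    [0, 0, 0],
    [0, 0, 0],
    [0, 0, 0],
    [0, 0, 0],
    [0, 0, 0]
  ]
}}

```text
t: 21.1
ee_pos: [523.0, -76.0, 309.7]
orientation: [3.141, -0.0, 1.604]
wrist_force: [-0.6, -1.0, -3.7]
width: 0.521
grasp_force: 92.5
```

Emit:
{"op": "step_arm", "data": {
  "linear": [
    [0.09, 0.2, 0],
    [0.18, 0.4, 0],
    [0.27, 0.6, 0],
    [0.32, 0.72, 0],
    [0.352, 0.782, 0],
    [0.352, 0.782, 0],
    [0.352, 0.782, -0.12],
    [0.352, 0.782, -0.24],
    [0.352, 0.782, -0.34],
    [0.352, 0.782, -0.4],
    [0.352, 0.782, -0.425],
    [0.352, 0.782, -0.435]
  ],
  "rot": [
    [0, 0, 0],
    [0, 0, 0],
    [0, 0, 0],
    [0, 0, 0],
    [0, 0, 0],
    [0, 0, 0],
    [0, 0, 0],
    [0, 0, 0],
    [0, 0, 0],
    [0, 0, 0],
    [0, 0, 0],
    [0, 0, 0]
  ]
}}

```text
t: 22.6
ee_pos: [610.8, 117.0, 200.7]
orientation: [3.141, 0.0, 1.601]
wrist_force: [-1.2, 0.2, -3.1]
width: 0.527
grasp_force: 92.9
```

Emit:
{"op": "step_arm", "data": {
  "linear": [
    [0, 0, -0.005],
    [0, 0, -0.005],
    [0, 0, -0.005]
  ],
  "rot": [
    [0, 0, 0],
    [0, 0, 0],
    [0, 0, 0]
  ]
}}

```text
t: 22.98
ee_pos: [610.8, 117.3, 200.0]
orientation: [3.14, 0.0, 1.602]
wrist_force: [-4.0, -2.7, 6.2]
width: 0.517
grasp_force: 93.3
```

Landed. I'll release, rise and retreat towards the robot to clear the view.

Emit:
{"op": "step_arm", "data": {
  "linear": [
    [0, 0, 0],
    [0, 0, 0],
    [0, 0, 0],
    [0, 0, 0],
    [0, 0, 0],
    [0, 0, 0.04],
    [0, 0, 0.1],
    [0, 0, 0.25],
    [0, 0, 0.5],
    [0, 0, 0.6],
    [-0.3, 0, 0.6]
  ],
  "rot": [
    [0, 0, 0],
    [0, 0, 0],
    [0, 0, 0],
    [0, 0, 0],
    [0, 0, 0],
    [0, 0, 0],
    [0, 0, 0],
    [0, 0, 0],
    [0, 0, 0],
    [0, 0, 0],
    [0, 0, 0]
  ],
  "jaw": 1
}}

```text
t: 24.35
ee_pos: [549.7, 117.1, 351.8]
orientation: [3.137, -0.0, 1.601]
wrist_force: [-0.6, 0.9, -0.5]
width: 1.0
grasp_force: 0.0
```

Emit:
{"op": "step_arm", "data": {
  "linear": [
    [-1, 0.8, 0.2],
    [-1, 0.8, 0.2],
    [-1, 0.8, 0.2],
    [-1, 0.8, 0.2],
    [-1, 0.8, 0.2],
    [-1, 0.8, 0.2],
    [-1, 0.8, 0.2]
  ],
  "rot": [
    [0, 0, 0],
    [0, 0, 0],
    [0, 0, 0],
    [0, 0, 0],
    [0, 0, 0],
    [0, 0, 0],
    [0, 0, 0]
  ]
}}

```text
t: 25.22
ee_pos: [297.8, 317.4, 399.8]
orientation: [3.14, -0.001, 1.603]
wrist_force: [1.4, 1.0, -0.4]
width: 0.997
grasp_force: 0.0
```

```bash
python3 - <<'E'
from h import *
c=snap('top','top3');snap('scene','s3');W=world(c);y,x=np.mgrid[:420,:560]
for n,(a,b),h in(('s',(615.6,-42.7),57),('m',(613,37.5),64),('l',(610.6,117.3),71),('xl',(608.3,196.9),78),('tin',(615.8,379.6),75),('tape',(655.3,-359.5),48)):
    m=(np.hypot(W[...,0]-a,W[...,1]-b)<(55 if n=='tape' else 37))&(abs(W[...,2]-h)<7)
    if m.any(): p=cast(c,x[m].mean(),y[m].mean(),h); print(n,m.sum(),'err',(p[:2]-[a,b]).round(1))
cv2.imwrite('pics/p3.png',np.hstack([cv2.resize(c['frame'][130:230,90:330],(720,300)) ])[:,:,::-1])
E
```

```text
s 94 err [0.4 0.6]
m 175 err [ 0.7 -0.3]
l 269 err [ 0.3 -0.9]
xl 393 err [ 0.2 -0.6]
tin 538 err [-0.2  0.1]
tape 568 err [ 0.1 -0.3]
```

View pics/p3.png

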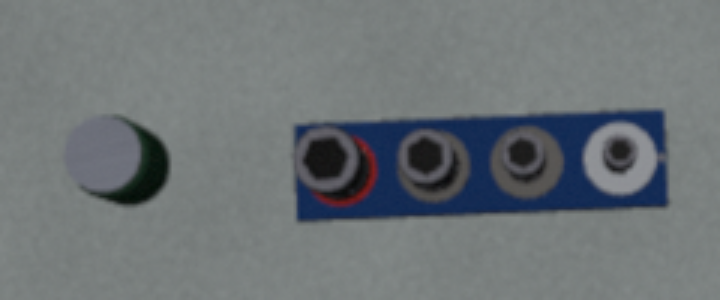

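View pics/s3.png

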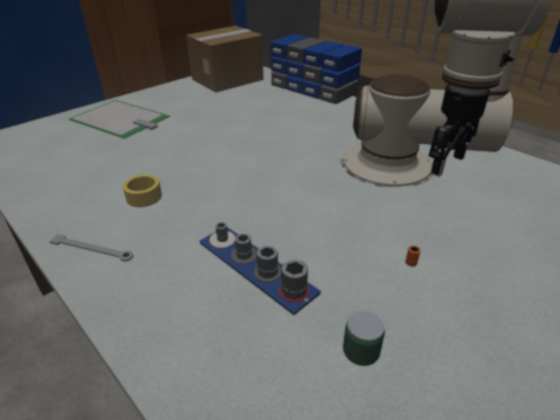

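Both views show all four sockets upright in size order, XL at the red pad (294,280) down to S on white (222,235), each within 1 mm of its measured pad centre. The tin and tape have not moved.

```bash
python3 -c "
from station import bot; print(bot.hand_in())"
```

```text
the job is handed in; nothing more can be done
None
```

All four sockets stand upright on the rail in size order, XL on red down to S on white, each measured within about 1 mm of its pad centre, with the tin and tape unmoved; the job is handed in at about 25 s, and no verdict was returned.

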